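# Pack the blue station's tool caddy

### The arm

A 7-joint arm with a two-finger parallel gripper is mounted at the origin on the work surface. World frame = base frame: x ahead of the robot, y to its left, z up, the work surface at z = 0. Lengths are in m, angles in rad, forces in N, time in s.
With the tool pointing down it reaches from about 0.425 to 0.875 m from the base axis. Payload 9.9 kg.
Tool frame: the origin (TCP) lies on the centre line of the jaws, within the pads' length; the fingertips stand 22 mm ahead of it and the grasp point (between the pads) lies 3 mm ahead of it (ctrl.tip_extent is the distance from the TCP to the fingertips, in m); z points along the fingers, y is the direction in which the jaws open and shut (so a half turn about z gives the same grasp; the last joint's range is limited). The gripper opens to 85 mm and grips with 20 to 120 N. Pads are 22 mm wide; open, the fingers measure 114 mm over their backs; the gripper's body (76 mm by 85 mm) begins 54 mm behind the grasp point. The pads swing forward as they close: fully open they stand 13 mm farther back than shut.
Start: joints at [-1.352, 0.576, 0.025, 1.437, -0.015, 1.129, -0.057], TCP at [0.201, 0.644, 0.253] pointing down, gripper open.
Joint ranges: [-2.76, 2.76], [-0.34, 2.15], [-1.52, 1.57], [0.19, 2.46], [-1.09, 4.23], [0.17, 1.99], [-2.82, 2.82]. Speed limits (rad/s): [2.22, 2.22, 3.01, 3.01, 3.14, 3.14, 3.14].

### API

Orientations are given as a unit quaternion [w, x, y, z].
In Python, from plant import sensors, viewer, workorder, ctrl gives the robot as it stands.
- The arm moves only by the tool step_arm, never from a script. Its arguments are lists of equal length, an entry for each row: "xyz": the shift along the tool's x, y, z in m, a list of three; "angular": the turn, a rotation vector about the tool's x, y, z in rad, a list of three; "gripper": the closure, from 0 (fully open) to 1 (shut). A call has 1 to 12 rows; each row is the pose to reach, as a shift and turn from the pose commanded when the call began, along the tool's axes at that moment; what a row does not reach only later rows make up. A row lasts 1/10 s, in which the tool goes at most 50 mm and 8.59 degrees, less where a joint would pass 70% of its speed; a pose out of reach is approached as far as the arm can. A call with a gripper value outside its range is refused whole. The fingers move at their own pace and stop on an object; the grip force is fixed at half the most. Time passes only in rows, so rows that repeat a pose let the fingers close. It gives the time, the measured TCP pose, the force and the opening at its end, in the units of the state.
- sensors.sense(): the state, without advancing time (a new reading comes with each control period).
- viewer.get_image(name): name is "scene" or "top"; returns the picture (400x640x3 uint8, red, green, blue); there is no depth.
- viewer.get_calibration(name): a dict with "intrinsics" (3x3 intrinsics, pixels), "rvec" (rotation vector, rad) and "tvec" (3), from world to camera coordinates, as OpenCV has them. Camera axes: x right, y down, z forward; pixel columns grow to the right and rows downward; lengths in m; the calibration is good to about 2 mm. A picture is of the moment at which its call begins. get_calibration takes no time and is no camera call.
- workorder.hand_in(): hands the job in, once; it reports no verdict.
Trained networks look in the newest picture that a camera, given by its name, has taken for a name from the list of things; names that differ only in an ending like _2 or _b are one class to them, and where a whole thing is asked for, a point or a joint stands for the part that bears it (a point fixed in the world has none). Each returns a list of dicts, best first, with "conf" (0 to 1); they miss things now and then, are a little off and sometimes report something else, mostly with a low value. They report only what shows in the picture. A call takes as long as a camera call.
- viewer.search_frame(target, camera): "centre" ([x, y, z] in m, in world coordinates, good to about 4 mm: the middle of the surface that is visible of it).
- viewer.landmark_of(target, camera): "centre" ([x, y, z] in m, in world coordinates, good to about 4 mm: a listed point, or the origin of a listed thing).
The state is a dict: "time_s": time; "joint_pos": joint angles; "dq": joint speeds; "effort": joint torques, N m; "eef_pos": TCP position; "ee_rot": TCP orientation; "contact_force": force on the tool from outside, world axes, zero at the start; "torque": the same for the moment, N m; "width": finger opening in m.
Only numpy, scipy, OpenCV 4.12 (cv2) and the standard library are available. Lean on these libraries where they do the work, as an engineer would, in place of code of your own. Each camera call takes 0.05 s, during which the arm holds its last target. There are 200 camera calls.

### The job

Pack up the blue station's plywood caddy: stand the blue-marked tape measure upright in the rectangular pocket, stand the blue-marked glue bottle in the round cup, and lay the blue-cored roll of masking tape flat over the post. The orange-marked tape measure was packed in the pocket by mistake: take it out and stand it upright in the orange tray. The orange-marked glue bottle and the orange-cored roll are still in use, so leave them where they are; set things down rather than dropping them.

Things in the scene. Friction and masses are not known exactly. Their poses are not given: they have to be found in the camera images.
- orange_tape: tape measure standing on its narrow edge: black case 62 (its x) x 32 (y) x 60 mm high, broad orange tape band over top and sides, end hook low at +x. Origin: centre of the underside, z up. Grip across the 32 mm, about 42 mm up. 0.15 kg. Starts wrongly packed in tape_holder's pocket, x along the pocket's x; goes to orange_tray.
- blue_tape: tape measure standing on its narrow edge: black case 62 (its x) x 32 (y) x 60 mm high, broad blue tape band over top and sides, end hook low at +x. Origin: centre of the underside, z up. Grip across the 32 mm, about 42 mm up. 0.15 kg. Starts on the table at any yaw; goes in tape_holder.
- blue_glue: glue bottle, upright: cream, diameter 44 mm up to 66 mm height, shoulder to 76, cone cap to 98 mm; cap and a body band are blue. Origin: centre of the underside, z up. Grip the body about 55 mm up. 0.13 kg. Starts on the table; goes in glue_holder.
- blue_roll: roll of beige masking tape lying flat, with a thick blue core: outer diameter 64 mm, hole 38 mm, 24 mm high. Origin: centre of the underside, z up. 0.08 kg. Starts on the table; goes over the post of roll_holder. Grip it over its outside.
- orange_glue: glue bottle, upright: cream, diameter 44 mm up to 66 mm height, shoulder to 76, cone cap to 98 mm; cap and a body band are orange. Origin: centre of the underside, z up. Grip the body about 55 mm up. 0.13 kg. A look-alike on the table: leave it.
- orange_roll: roll of beige masking tape lying flat, with a thick orange core: outer diameter 64 mm, hole 38 mm, 24 mm high. Origin: centre of the underside, z up. 0.08 kg. A look-alike on the table: leave it.
- tape_holder: holder with a centred blue rectangular pocket 76 (x) x 46 mm (y) inside; floor 4 mm and wall tops 22 mm above the origin; walls 4 mm thick. A tape measure stands in it with its x along this x, either way round. Pale grey base plate 104 x 104 x 4 mm; origin: centre of its underside, z up, x along the caddy's long side. The three holders stand in shuffled order 120 mm apart in the fixed plywood caddy.
- glue_holder: holder with a centred blue round cup, 60 mm inside diameter, wall 3.5 mm; floor 4 mm, rim 30 mm above the origin. Pale grey base plate 104 x 104 x 4 mm; origin: centre of its underside, z up, x along the caddy's long side. The caddy's walls (5 mm thick, 28 mm above the table) run 75 mm either side of the holders' origins along y.
- roll_holder: holder with a centred blue upright post of 16 mm diameter, its round tip 48 mm above the origin; the roll lies flat round it on the base plate, 4 mm above the origin. No walls of its own. Pale grey base plate 104 x 104 x 4 mm; origin: centre of its underside, z up, x along the caddy's long side. All holder origins are 6 mm above the table.
- orange_tray: orange open tray (fixed), 150 (x) x 130 (y) x 32 mm high outside, walls and floor 4 mm thick, empty. Origin: centre of its underside on the table, z up. Stands left or right of the caddy, with a plywood sorting box on the other side.

How it is judged:
At the end, for the whole second after the job is handed in: Orange tape measure upright in the orange tray, 60 x 50 mm about its centre. Blue tape measure and glue upright in their holders within 14 mm of centre, blue roll flat over the post within 16 mm. Tilts under 0.15 rad, all at rest. Orange glue (upright) and roll within 30 mm of start (x of orange_tape in the frame of orange_tray between -0.06 and 0.06 m and y of orange_tape in the frame of orange_tray between -0.05 and 0.05 m and z of orange_tape in the frame of orange_tray below 0.012 m and angle between each of orange_tape, blue_tape, blue_glue, blue_roll, orange_glue's own z axis and vertical below 0.15 rad and horizontal distance between blue_tape and tape_holder below 0.014 m and z of blue_tape in the frame of tape_holder below 0.012 m and horizontal distance between blue_glue and glue_holder below 0.014 m and z of blue_glue in the frame of glue_holder below 0.012 m and horizontal distance between blue_roll and roll_holder below 0.016 m and z of blue_roll in the frame of roll_holder below 0.012 m and distance of each of orange_glue, orange_roll from where it was at the start of the episode below 0.03 m and linear speed of each of orange_tape, blue_tape, blue_glue, blue_roll below 0.02 m/s and angular speed of each of orange_tape, blue_tape, blue_glue, blue_roll below 0.3 rad/s); the robot touches nothing.
It fails at once if the orange-marked tape measure is dropped: let go while its underside is more than 70 mm above the table (height (world z) of orange_tape above 0.07 m and contact force between orange_tape and the fingers below 0.01 N).
It fails at once if the blue-marked tape measure is dropped: let go while its underside is more than 70 mm above the table (height (world z) of blue_tape above 0.07 m and contact force between blue_tape and the fingers below 0.01 N).
It fails at once if the blue-marked glue bottle is dropped: let go while its underside is more than 70 mm above the table (height (world z) of blue_glue above 0.07 m and contact force between blue_glue and the fingers below 0.01 N).
It fails at once if the blue-cored tape roll is dropped: let go while its underside is more than 70 mm above the table (height (world z) of blue_roll above 0.07 m and contact force between blue_roll and the fingers below 0.01 N).
It fails at once if the orange-marked glue bottle or tape roll is moved by more than 30 mm (distance of any of orange_glue, orange_roll from where it was at the start of the episode above 0.03 m).
It also fails if it takes over 120 s, if anything falls off the work surface, if the arm or the gripper's body presses on something with over 40 N, if the wrist force passes 120 N, or if a joint passes its speed limit or range.

## Working session

There is one attempt and no reset: what is moved stays moved. The work goes in short steps, Python scripts to look and compute and a tool call to move; the robot and the scene stay as the last step left them, time stands still between calls to the robot, and variables do not carry over. Pictures are saved under pics/ and viewed, about 12 in all and at most 16, crops included, and the job is handed in when it is done.

Besides the shell and the picture viewer there is one more tool, called after "Emit:" as name(argument=value, ...) on one line, values as JSON. step_arm: Moves the arm, as the interface text tells. Its arguments: {"type":"object","properties":{"xyz":{"type":"array"},"angular":{"type":"array"},"gripper":{"type":"array"}},"required":["xyz","angular","gripper"]}

```bash
ls; mkdir -p pics
cat > h.py <<'E'
import numpy as np, cv2
from plant import sensors, viewer, workorder, ctrl
def shot(cam,fn=None):
    im=viewer.get_image(cam)
    if fn: cv2.imwrite('pics/'+fn,cv2.cvtColor(im,cv2.COLOR_RGB2BGR))
    return im
def proj(cam,P):
    c=viewer.get_calibration(cam)
    return cv2.projectPoints(np.array(P,float).reshape(-1,3),np.array(c['rvec'],float),np.array(c['tvec'],float),np.array(c['intrinsics'],float),None)[0].reshape(-1,2)
def unproj(cam,uv,z):
    c=viewer.get_calibration(cam);R=cv2.Rodrigues(np.array(c['rvec'],float))[0];t=np.array(c['tvec'],float).ravel()
    o=-R.T@t; uv=np.array(uv,float).reshape(-1,2)
    d=(R.T@np.linalg.inv(np.array(c['intrinsics']))@np.c_[uv,np.ones(len(uv))].T).T
    return o+d*((z-o[2])/d[:,2])[:,None]
E
python3 - <<'E'
from h import *
np.set_printoptions(precision=3,suppress=True)
for cam in('top','scene'):
    shot(cam,cam+'0.png')
    c=viewer.get_calibration(cam);R=cv2.Rodrigues(np.array(c['rvec'],float))[0]
    print(cam,-R.T@np.array(c['tvec'],float).ravel())
    for n in 'orange_tape blue_tape blue_glue blue_roll orange_glue orange_roll tape_holder glue_holder roll_holder orange_tray'.split():
        r=viewer.landmark_of(n,cam)
        print(n,[(np.round(q['centre'],3).tolist(),round(q['conf'],2)) for q in r[:3]])
s=sensors.sense();print(s)
E
```

```text
pics
top [0.367 0.016 0.811]
orange_tape [([0.616, 0.159, 0.01], 0.82)]
blue_tape [([0.437, -0.003, -0.002], 0.96), ([0.637, 0.038, 0.009], 0.37)]
blue_glue [([0.391, -0.336, 0.001], 0.91)]
blue_roll [([0.448, -0.181, 0.001], 0.73), ([0.389, 0.325, 0.001], 0.6)]
orange_glue [([0.449, -0.182, 0.001], 0.93), ([0.44, -0.002, -0.002], 0.23)]
orange_roll [([0.445, 0.164, 0.002], 0.7)]
tape_holder [([0.62, 0.161, 0.006], 0.93)]
glue_holder [([0.64, -0.084, 0.006], 0.7)]
roll_holder [([0.636, 0.035, 0.007], 0.85), ([0.392, -0.335, 0.0], 0.25)]
orange_tray [([0.594, 0.348, -0.003], 0.68), ([0.64, -0.081, 0.003], 0.48)]
scene [0.854 0.382 0.677]
orange_tape [([0.618, 0.158, 0.013], 0.92)]
blue_tape [([0.432, -0.007, -0.001], 0.76)]
blue_glue [([0.396, -0.334, 0.001], 0.74)]
blue_roll [([0.397, 0.331, -0.002], 0.79)]
orange_glue [([0.442, -0.174, 0.0], 0.72), ([0.431, -0.007, -0.001], 0.27)]
orange_roll [([0.442, 0.162, 0.002], 0.62), ([0.63, 0.035, 0.008], 0.29)]
tape_holder [([0.616, 0.153, 0.005], 0.85)]
glue_holder [([0.645, -0.085, 0.006], 0.71), ([0.618, 0.159, 0.01], 0.48), ([0.629, 0.036, 0.006], 0.29)]
roll_holder [([0.631, 0.036, 0.007], 0.68)]
orange_tray [([0.598, 0.345, -0.0], 0.71)]
{'time_s': 1.1, 'joint_pos': array([-1.352,  0.576,  0.025,  1.437, -0.015,  1.129, -0.057]), 'dq': array([-0.001, -0.   ,  0.002,  0.001,  0.001, -0.001, -0.   ]), 'effort': array([  0.   , -76.552,   2.249, -28.63 ,   0.015,   0.003,  -0.   ]), 'eef_pos': array([0.201, 0.644, 0.253]), 'ee_rot': array([ 0.   ,  0.151,  0.989, -0.   ]), 'contact_force': array([ 0.674, -0.367, -0.445]), 'torque': array([-0.004,  0.047, -0.074]), 'width': 0.08558213409490334}
```

View images.

View pics/top0.png

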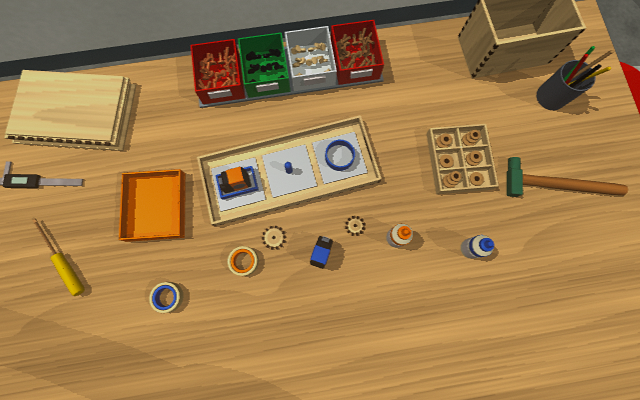

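View pics/scene0.png

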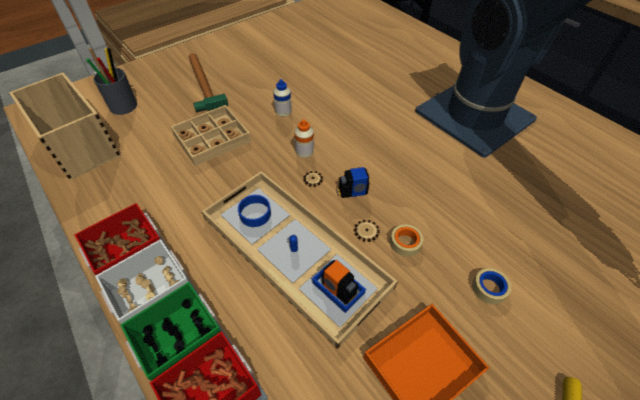

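```bash
cat >> h.py <<'E'
from scipy.optimize import minimize
np.set_printoptions(precision=4,suppress=True)
def load(fn): return cv2.cvtColor(cv2.imread('pics/'+fn),cv2.COLOR_BGR2HSV)
def bluemask(h): return cv2.inRange(h,(100,110,40),(130,255,255))
def blob(m,uv,r=30):
    w=np.zeros_like(m);cv2.circle(w,tuple(int(round(v)) for v in uv),r,255,-1);return m&w
def hullmask(cam,P,shape=(400,640)):
    S=8;p=(proj(cam,P)*S).astype(np.float32)
    m=np.zeros(shape,np.uint8);cv2.fillConvexPoly(m,cv2.convexHull(np.round(p).astype(np.int32)),255,cv2.LINE_AA,3);return m/255.
def circ(r,z,n=40):
    a=np.linspace(0,2*np.pi,n);return np.c_[r*np.cos(a),r*np.sin(a),0*a+z]
def box(a,b,z0,z1): return np.array([[x,y,z] for x in(-a/2,a/2) for y in(-b/2,b/2) for z in(z0,z1)])
def fit(masks,model,x0,yaw=True):
    # masks: {cam:float mask}; pose x,y[,yaw]
    def pts(p):
        c,s=(np.cos(p[2]),np.sin(p[2])) if yaw else (1,0)
        return model@np.array([[c,s,0],[-s,c,0],[0,0,1]])+[p[0],p[1],0]
    def cost(q):
        p=np.array(q)/([100,100,10] if yaw else [100,100])
        L=0
        for c,m in masks.items():
            h=hullmask(c,pts(p));L+=1-np.minimum(h,m).sum()/np.maximum(h,m).sum()
        return L/len(masks)
    sc=np.array([100,100,10] if yaw else [100,100]);x=np.array(x0)*sc
    n=len(x);r=minimize(cost,x,method='Nelder-Mead',options=dict(initial_simplex=np.r_[[x],x+np.eye(n)*([.8,.8,2] if yaw else [.8,.8])]))
    return r.x/sc,r.fun
E
cat > m1.py <<'E'
from h import *
H={c:load(c+'0.png') for c in('top','scene')}
B={c:bluemask(h) for c,h in H.items()}
def fillm(m):
    m=cv2.morphologyEx(m,cv2.MORPH_CLOSE,np.ones((5,5)));cs=cv2.findContours(m,cv2.RETR_EXTERNAL,cv2.CHAIN_APPROX_NONE)[0]
    o=np.zeros_like(m);cv2.drawContours(o,[max(cs,key=len)],-1,255,-1);return o/255.
def sub(name,mk,model,x0,yaw,z,r=30):
    for cs in(('top',),('scene',),('top','scene')):
        M={c:fillm(blob(mk[c],proj(c,[[x0[0],x0[1],z]])[0],r)) for c in cs}
        print(name,cs,*fit(M,model,x0,yaw))
D={c:B[c]|cv2.inRange(h,(0,0,0),(180,255,45)) for c,h in H.items()}
for y0 in(0.3,-0.3,1.2): sub('blue_tape',D,box(.062,.032,0,.06),[.435,-.005,y0],True,.03)
sub('cup',B,np.r_[circ(.0335,.036),circ(.0335,.010)],[.641,-.084],False,.02)
sub('post',B,np.r_[circ(.008,.01),circ(.008,.048),circ(.004,.054)],[.634,.036],False,.03,18)
sub('rollcore',B,circ(.0255,.024),[.393,.328],False,.024,22)
O={c:cv2.inRange(h,(5,150,100),(16,255,255)) for c,h in H.items()}
sub('tray',O,box(.15,.13,0,.032),[.596,.346,.1],True,.016,80)
C={c:cv2.inRange(h,(15,20,60),(30,130,255))|B[c] for c,h in H.items()}
sub('pocket',B,box(.084,.054,.010,.028),[.617,.156,-1.47],True,.02,30)
E
python3 m1.py
```

```text
blue_tape ('top',) [ 0.4307 -0.0049 -0.5105] 0.27159251338393353
blue_tape ('scene',) [ 0.4379 -0.0038  0.1407] 0.2493800345470405
blue_tape ('top', 'scene') [ 0.4335 -0.0072 -0.5652] 0.263155952418979
blue_tape ('top',) [ 0.4315 -0.0053 -0.5195] 0.2701590611682213
blue_tape ('scene',) [ 0.4349 -0.0044 -0.1371] 0.25385123421117806
blue_tape ('top', 'scene') [ 0.4338 -0.0068 -0.5376] 0.263255464251258
blue_tape ('top',) [ 0.4332 -0.0055  2.6539] 0.2713827624510098
blue_tape ('scene',) [ 0.4364 -0.007   2.3812] 0.2298727503082061
blue_tape ('top', 'scene') [ 0.4338 -0.0064  2.5683] 0.2634389805393617
cup ('top',) [ 0.645  -0.0838] 0.18119598933778536
cup ('scene',) [ 0.644  -0.0845] 0.13025954523321415
cup ('top', 'scene') [ 0.6444 -0.084 ] 0.15627186166512502
post ('top',) [0.6319 0.036 ] 0.45008626097867
post ('scene',) [0.6319 0.0362] 0.30395188173341714
post ('top', 'scene') [0.6318 0.0362] 0.37733823619451895
rollcore ('top',) [0.3939 0.3317] 0.14056351445425563
rollcore ('scene',) [0.3952 0.3304] 0.16137517786974054
rollcore ('top', 'scene') [0.3938 0.3315] 0.15113143804522416
tr
[... 802 characters left out ...]
[.8,.8])]))
               ~~~~~~~~^^^^^^^^^^^^^^^^^^^^^^^^^^^^^^^^^^^^^^^^^^^^^^^^^^^^^^^^^^^^^^^^^^^^^^^^^^^^^^^^^^^^^^^^^^^^^^^^^^^^^^^^^^^^^^^^^^
    res = _minimize_neldermead(fun, x0, args, callback, bounds=bounds,
                               **options)
    fsim[j] = func(sim[j])
              ~~~~^^^^^^^^
    fx = function(np.copy(x), *(wrapper_args + args))
  File "h.py", line 36, in cost
    h=hullmask(c,pts(p));L+=1-np.minimum(h,m).sum()/np.maximum(h,m).sum()
  File "h.py", line 22, in hullmask
    S=8;p=(proj(cam,P)*S).astype(np.float32)
           ~~~~^^^^^^^
  File "h.py", line 8, in proj
    c=viewer.get_calibration(cam)
ValueError: time passes only in moves, steps and waits
```

Run:
```python
from h import *
import json
cal={c:{k:np.array(v).tolist() for k,v in viewer.get_calibration(c).items()} for c in('top','scene')}
json.dump(cal,open('cal.json','w'))
s=open('h.py').read()
s=s.replace("c=viewer.get_calibration(cam)","c=CAL[cam]").replace("def shot","import json\nCAL=json.load(open('cal.json'))\ndef shot",1)
open('h.py','w').write(s)
out=[]
for c,p in(('top',(321,252)),('scene',(353,183))):
    im=cv2.imread(f'pics/{c}0.png')[p[1]-25:p[1]+25,p[0]-25:p[0]+25];out.append(cv2.resize(im,None,fx=8,fy=8,interpolation=cv2.INTER_CUBIC))
cv2.imwrite('pics/bt.png',np.hstack(out));print(sensors.sense()['time_s'])
```

```text
1.1
```

View pics/bt.png

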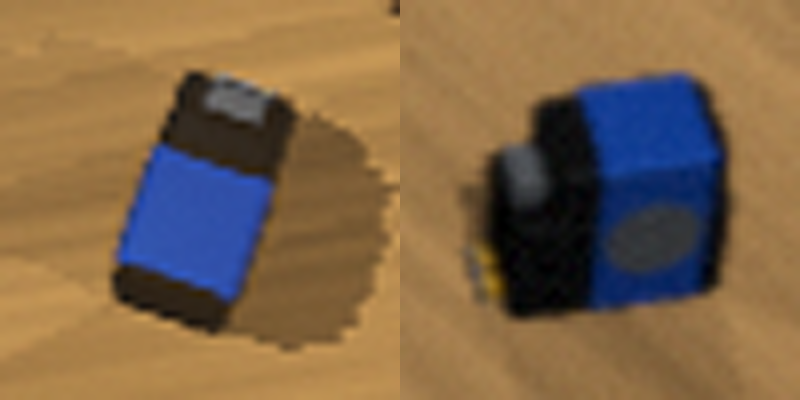

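Run:
```python
from h import *
P=unproj('top',np.array([[187,70],[298,105],[222,332],[115,295]])/8+[296-.5+.06,227-.5+.06],.06)
print(P)
d=(P[0]+P[1]-P[2]-P[3])/2; print('len',np.linalg.norm(d),'wid',np.linalg.norm(P[0]-P[1]),np.linalg.norm(P[2]-P[3]),'yaw',np.arctan2(d[1],d[0]),'c',P.mean(0))
# orange tape band on top, z .070
for c in('top','scene'):
    h=load(c+'0.png');m=cv2.inRange(h,(5,150,100),(16,255,255));uv=proj(c,[[.6195,.1555,.07]])[0]
    m=blob(m,uv,22);ys,xs=np.nonzero(m);print(c,uv,xs.mean(),ys.mean(),cv2.minAreaRect(np.c_[xs,ys].astype(np.float32)))
    print(unproj(c,[[xs.mean(),ys.mean()]],.07))
for n,x in(('blue',(.393,-.335)),('orange',(.445,-.178))):
  for c in('top','scene'):
    h=load(c+'0.png');m=bluemask(h) if n=='blue' else cv2.inRange(h,(5,150,100),(16,255,255))
    M=blob(m,proj(c,[[*x,.085]])[0],14);
    ys,xs=np.nonzero(M);print(n,c,unproj(c,[[xs.mean(),ys.mean()]],.085))
s=sensors.sense();from scipy.spatial.transform import Rotation as R
w,a,b,cc=s['ee_rot'];print(R.from_quat([a,b,cc,w]).as_matrix())
```

```text
[[ 0.4651 -0.0068  0.06  ]
 [ 0.4516 -0.0335  0.06  ]
 [ 0.3981 -0.0049  0.06  ]
 [ 0.4115  0.0204  0.06  ]]
len 0.06042288026818039 wid 0.029888045868538462 0.028581800772760076 yaw -0.4797484861002152 c [ 0.4316 -0.0062  0.06  ]
top [231.289  174.8355] 235.07246376811594 177.05072463768116 ((235.60000610351562, 178.79998779296875), (22.76839828491211, 17.076297760009766), 71.56504821777344)
[[0.6134 0.1482 0.07  ]]
scene [339.4216 272.5169] 335.392 273.21066666666667 ((333.4296569824219, 276.04412841796875), (21.354965209960938, 30.082645416259766), 31.32869529724121)
[[0.6258 0.1521 0.07  ]]
blue top [[ 0.3918 -0.3303  0.085 ]]
blue scene [[ 0.4008 -0.3208  0.085 ]]
orange top [[ 0.4408 -0.1749  0.085 ]]
orange scene [[ 0.4459 -0.1732  0.085 ]]
[[-0.9545  0.2982  0.    ]
 [ 0.2982  0.9545 -0.0001]
 [-0.     -0.0001 -1.    ]]
```

```bash
cat >> h.py <<'E'
def go(x,y,z,jaw):
    from scipy.spatial.transform import Rotation as R
    s=sensors.sense();w,a,b,c=s['ee_rot'];M=R.from_quat([a,b,c,w]).as_matrix()
    j=np.arctan2(M[1,1],M[0,1]);
    d=M.T@(np.array([x,y,z])-s['eef_pos'])
    t=(jaw-j+np.pi)%(2*np.pi)-np.pi
    print('t',s['time_s'],'eef',s['eef_pos'],'jaw',j,'tilt',M[2,2],'q',s['joint_pos'],'w',s['width'],'F',s['contact_force'])
    print('shift',d,'turn z',-t,'or',-t-np.sign(-t)*np.pi)
E
python3 -c "
from h import *
print(ctrl.tip_extent);go(.618,.156,.16,.102)"
```

```text
0.022
t 1.1 eef [0.2013 0.6443 0.2533] jaw 1.2680209042001203 tilt -0.9999999972103496 q [-1.3518  0.5757  0.0249  1.4371 -0.015   1.129  -0.0565] w 0.08558213409490334 F [ 0.6742 -0.3669 -0.4453]
shift [-0.5434 -0.3418  0.0933] turn z 1.1660209042001202 or -1.975571749389673
```

Emit:
step_arm(xyz=[[-0.543, -0.342, 0.09], [-0.543, -0.342, 0.09], [-0.543, -0.342, 0.09], [-0.543, -0.342, 0.09], [-0.543, -0.342, 0.09], [-0.543, -0.342, 0.09], [-0.543, -0.342, 0.09], [-0.543, -0.342, 0.09], [-0.543, -0.342, 0.09], [-0.543, -0.342, 0.09], [-0.543, -0.342, 0.09], [-0.543, -0.342, 0.09]], angular=[[0, 0, 1.166], [0, 0, 1.166], [0, 0, 1.166], [0, 0, 1.166], [0, 0, 1.166], [0, 0, 1.166], [0, 0, 1.166], [0, 0, 1.166], [0, 0, 1.166], [0, 0, 1.166], [0, 0, 1.166], [0, 0, 1.166]], gripper=[0, 0, 0, 0, 0, 0, 0, 0, 0, 0, 0, 0])

```text
time_s: 2.3
eef_pos: [0.5879, 0.1907, 0.1699]
ee_rot: [-0.0, 0.67, 0.742, 0.0]
contact_force: [0.9, 0.3, -0.3]
width: 0.0858
```

```bash
python3 -c "
from h import *
go(.618,.156,.058,.102);go(.618,.156,.16,.102)"
```

```text
t 2.3 eef [0.5879 0.1907 0.1699] jaw 0.10240994132627289 tilt -0.9999998259024119 q [-0.5884  0.5933  0.3217  1.7088 -0.2325  0.8766 -0.0661] w 0.08578892830825982 F [ 0.9427  0.2886 -0.3229]
shift [-0.0376  0.0263  0.1119] turn z 0.0004099413262728113 or -3.1411827122635203
t 2.3 eef [0.5879 0.1907 0.1699] jaw 0.10240994132627289 tilt -0.9999998259024119 q [-0.5884  0.5933  0.3217  1.7088 -0.2325  0.8766 -0.0661] w 0.08578892830825982 F [ 0.9427  0.2886 -0.3229]
shift [-0.0376  0.0264  0.0099] turn z 0.0004099413262728113 or -3.1411827122635203
```

Emit:
step_arm(xyz=[[-0.0376, 0.0264, 0.01], [-0.0376, 0.0264, 0.01], [-0.0376, 0.0264, 0.01], [-0.0376, 0.0264, 0.01]], angular=[[0, 0, 0], [0, 0, 0], [0, 0, 0], [0, 0, 0]], gripper=[0, 0, 0, 0])

```text
time_s: 2.7
eef_pos: [0.6163, 0.1586, 0.1599]
ee_rot: [-0.0, 0.67, 0.743, 0.0]
contact_force: [-0.6, 0.3, -0.0]
width: 0.0854
```

```bash
python3 -c "
from h import *
go(.618,.156,.058,.102)
a=shot('top');b=shot('scene')
f=lambda im,u,v:cv2.resize(cv2.cvtColor(im,cv2.COLOR_RGB2BGR)[v-60:v+60,u-60:u+60],(400,400),interpolation=2)
cv2.imwrite('pics/o1.png',np.hstack([f(a,235,175),f(b,338,285)]))"
```

```text
t 2.7 eef [0.6163 0.1586 0.1599] jaw 0.1032437764418384 tilt -0.9999995307961509 q [-0.5139  0.6283  0.3128  1.6678 -0.2374  0.8833 -0.0022] w 0.08538400415519563 F [-0.6144  0.2881 -0.0404]
shift [-0.0029  0.0015  0.1019] turn z 0.0012437764418384845 or -3.1403488771479546
```

View pics/o1.png

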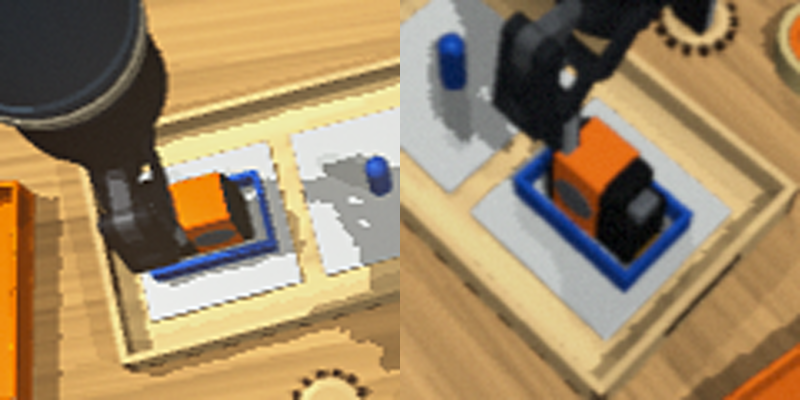

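Emit:
step_arm(xyz=[[0, 0, 0.05], [0, 0, 0.085], [0, 0, 0.102], [0, 0, 0.102], [0, 0, 0.102]], angular=[[0, 0, 0], [0, 0, 0], [0, 0, 0], [0, 0, 0], [0, 0, 0]], gripper=[0, 0, 0, 0, 0])

```text
time_s: 3.3
eef_pos: [0.6168, 0.1583, 0.0586]
ee_rot: [0.0, 0.67, 0.743, 0.0]
contact_force: [-0.2, -0.2, 1.2]
width: 0.0856
```

```bash
python3 -c "
from h import *
go(.618,.156,.058,.102)"
```

```text
t 3.3 eef [0.6168 0.1583 0.0586] jaw 0.10330065204111263 tilt -0.9999999058215993 q [-0.4818  0.7507  0.262   1.7468 -0.2846  0.681   0.0386] w 0.08558544401507966 F [-0.2094 -0.195   1.1966]
shift [-0.0024  0.0009  0.0006] turn z 0.0013006520411127376 or -3.1402920015486804
```

Emit:
step_arm(xyz=[[0, 0, 0], [0, 0, 0], [0, 0, 0], [0, 0, 0], [0, 0, 0], [0, 0, 0], [0, 0, 0], [0, 0, 0], [0, 0, 0], [0, 0, 0]], angular=[[0, 0, 0], [0, 0, 0], [0, 0, 0], [0, 0, 0], [0, 0, 0], [0, 0, 0], [0, 0, 0], [0, 0, 0], [0, 0, 0], [0, 0, 0]], gripper=[1, 1, 1, 1, 1, 1, 1, 1, 1, 1])

```text
time_s: 4.3
eef_pos: [0.6174, 0.1576, 0.0589]
ee_rot: [0.0, 0.67, 0.742, 0.001]
contact_force: [-0.7, 0.3, 5.9]
width: 0.0312
```

Emit:
step_arm(xyz=[[0, 0, -0.02], [0, 0, -0.05], [0, 0, -0.1], [0, 0, -0.11], [0, 0, -0.11]], angular=[[0, 0, 0], [0, 0, 0], [0, 0, 0], [0, 0, 0], [0, 0, 0]], gripper=[1, 1, 1, 1, 1])

```text
time_s: 4.8
eef_pos: [0.6178, 0.1576, 0.1701]
ee_rot: [0.001, 0.67, 0.742, 0.002]
contact_force: [0.0, -0.4, -3.3]
width: 0.0311
```

```bash
python3 -c "
from h import *
go(.597,.345,.17,.102);go(.597,.345,.17,-.088)
a=shot('top');b=shot('scene')
f=lambda im,u,v:cv2.resize(cv2.cvtColor(im,cv2.COLOR_RGB2BGR)[v-60:v+60,u-60:u+60],(400,400),interpolation=2)
cv2.imwrite('pics/o2.png',np.hstack([f(a,225,165),f(b,338,255)]))"
```

```text
t 4.8 eef [0.6178 0.1576 0.1701] jaw 0.10195561773211269 tilt -0.9999919642173793 q [-0.5167  0.6175  0.3204  1.6581 -0.2355  0.9    -0.0032] w 0.031093424597033625 F [ 0.0467 -0.4046 -3.3253]
shift [ 0.1886 -0.0017  0.0003] turn z -4.438226788749944e-05 or 3.1415482713219056
t 4.8 eef [0.6178 0.1576 0.1701] jaw 0.10195561773211269 tilt -0.9999919642173793 q [-0.5167  0.6175  0.3204  1.6581 -0.2355  0.9    -0.0032] w 0.031093424597033625 F [ 0.0467 -0.4046 -3.3253]
shift [ 0.1886 -0.0017  0.0003] turn z 0.1899556177321129 or -2.9516370358576802
```

View pics/o2.png

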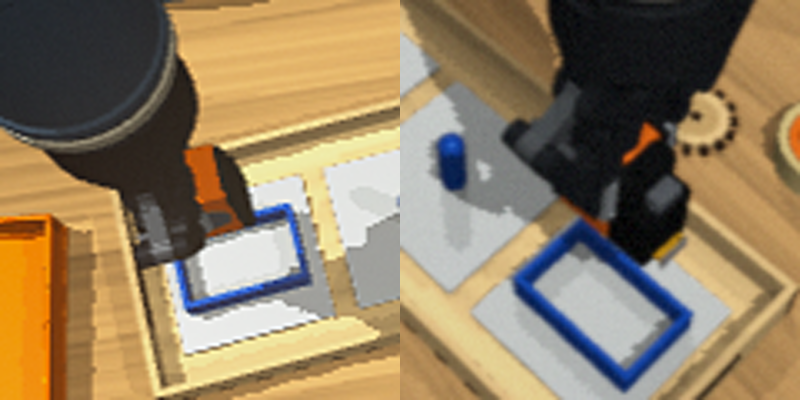

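Emit:
step_arm(xyz=[[0.1886, -0.001, 0], [0.1886, -0.001, 0], [0.1886, -0.001, 0], [0.1886, -0.001, 0], [0.1886, -0.001, 0], [0.1886, -0.001, 0], [0.1886, -0.001, 0.05], [0.1886, -0.001, 0.09], [0.1886, -0.001, 0.09]], angular=[[0, 0, 0.19], [0, 0, 0.19], [0, 0, 0.19], [0, 0, 0.19], [0, 0, 0.19], [0, 0, 0.19], [0, 0, 0.19], [0, 0, 0.19], [0, 0, 0.19]], gripper=[1, 1, 1, 1, 1, 1, 1, 1, 1])

```text
time_s: 5.8
eef_pos: [0.5931, 0.3412, 0.0715]
ee_rot: [-0.001, 0.738, 0.675, -0.006]
contact_force: [-1.0, -0.0, -2.4]
width: 0.0312
```

```bash
python3 -c "
from h import *
go(.597,.345,.055,-.088)
a=shot('top','t3.png');b=shot('scene','s3.png')
f=lambda im,u,v:cv2.resize(cv2.cvtColor(im,cv2.COLOR_RGB2BGR)[v-60:v+60,max(0,u-60):u+60],(400,400),interpolation=2)
cv2.imwrite('pics/o3.png',np.hstack([f(a,145,190),f(b,430,325)]))
m=blob(bluemask(load('s3.png')),proj('scene',[[.6195,.1555,.02]])[0],40)
c=max(cv2.findContours(m,cv2.RETR_EXTERNAL,cv2.CHAIN_APPROX_NONE)[0],key=len);o=np.zeros_like(m);cv2.drawContours(o,[c],-1,255,-1)
print(fit({'scene':o/255.},box(.084,.054,.010,.028),[.6195,.1555,-1.47]))
"
```

```text
t 5.8 eef [0.5931 0.3412 0.0715] jaw -0.09017258262396464 tilt -0.9999296027906855 q [-0.7814  0.8042  0.3421  1.5915 -0.3369  0.8169 -0.3911] w 0.03119195712007251 F [-0.9658 -0.0463 -2.4282]
shift [0.0042 0.0037 0.0164] turn z -0.0021725826239644697 or 3.1394200709658286
(array([ 0.6188,  0.1541, -1.4782]), np.float64(0.09196938676269262))
```

View pics/o3.png

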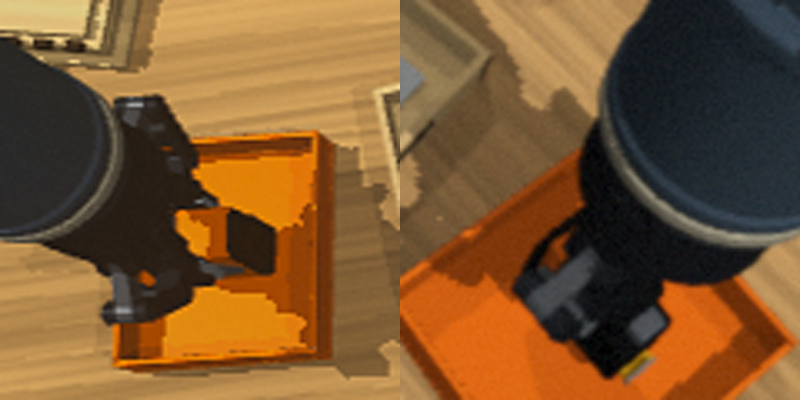

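Emit:
step_arm(xyz=[[0.003, 0.002, 0], [0.003, 0.002, 0]], angular=[[0, 0, 0], [0, 0, 0]], gripper=[1, 1])

```text
time_s: 6.1
eef_pos: [0.6006, 0.3484, 0.0804]
ee_rot: [0.0, 0.738, 0.675, 0.002]
contact_force: [0.1, -0.4, -2.0]
width: 0.0313
```

Emit:
step_arm(xyz=[[0, 0, 0.01], [0, 0, 0.018], [0, 0, 0.023], [0, 0, 0.026], [0, 0, 0.026]], angular=[[0, 0, 0], [0, 0, 0], [0, 0, 0], [0, 0, 0], [0, 0, 0]], gripper=[1, 1, 1, 1, 1])

```text
time_s: 6.6
eef_pos: [0.5984, 0.3475, 0.0529]
ee_rot: [-0.0, 0.738, 0.675, -0.0]
contact_force: [-5.0, -2.2, 11.7]
width: 0.0312
```

Emit:
step_arm(xyz=[[0, 0, 0], [0, 0, 0], [0, 0, 0], [0, 0, 0], [0, 0, -0.02], [0, 0, -0.07], [0, 0, -0.12], [0, 0, -0.13]], angular=[[0, 0, 0], [0, 0, 0], [0, 0, 0], [0, 0, 0], [0, 0, 0], [0, 0, 0], [0, 0, 0], [0, 0, 0]], gripper=[0, 0, 0, 0, 0, 0, 0, 0])

```text
time_s: 7.4
eef_pos: [0.6017, 0.3484, 0.1883]
ee_rot: [0.001, 0.738, 0.675, 0.004]
contact_force: [0.8, 0.2, 0.2]
width: 0.0855
```

```bash
python3 -c "
from h import *
go(.394,.3315,.15,.56)
"
```

```text
t 7.4 eef [0.6017 0.3484 0.1883] jaw -0.08844627270803727 tilt -0.9999584422478554 q [-0.8101  0.6886  0.396   1.478  -0.2909  1.0241 -0.4341] w 0.08545905588967313 F [0.7608 0.2026 0.2017]
shift [-0.0354 -0.2057  0.0366] turn z -0.6484462727080373 or 2.4931463808817558
```

Emit:
step_arm(xyz=[[-0.0354, -0.2057, 0.0366], [-0.0354, -0.2057, 0.0366], [-0.0354, -0.2057, 0.0366], [-0.0354, -0.2057, 0.0366], [-0.0354, -0.2057, 0.0366], [-0.0354, -0.2057, 0.0366], [-0.0354, -0.2057, 0.0366], [-0.0354, -0.2057, 0.0366]], angular=[[0, 0, -0.648], [0, 0, -0.648], [0, 0, -0.648], [0, 0, -0.648], [0, 0, -0.648], [0, 0, -0.648], [0, 0, -0.648], [0, 0, -0.648]], gripper=[0, 0, 0, 0, 0, 0, 0, 0])

```text
time_s: 8.2
eef_pos: [0.3927, 0.3308, 0.1456]
ee_rot: [0.001, 0.485, 0.874, 0.001]
contact_force: [0.6, -0.5, -0.3]
width: 0.0854
```

```bash
python3 -c "
from h import *
a=shot('top','t4.png');b=shot('scene','s4.png')
for c in('top','scene'):
  for n in('orange_tape','blue_roll'): print(c,n,[(np.round(q['centre'],3),round(q['conf'],2)) for q in viewer.landmark_of(n,c)[:2]])
go(.394,.3315,.028,.56)
f=lambda im,u,v:cv2.resize(cv2.cvtColor(im,cv2.COLOR_RGB2BGR)[v-60:v+60,max(0,u-60):u+60],(400,400),interpolation=2)
cv2.imwrite('pics/o4.png',np.hstack([f(a,150,240),f(b,450,320)]))
"
```

```text
top orange_tape [(array([0.599, 0.347, 0.009]), 0.84)]
top blue_roll [(array([0.387, 0.328, 0.001]), 0.91)]
scene orange_tape [(array([0.596, 0.35 , 0.005]), 0.58)]
scene blue_roll [(array([ 0.396,  0.332, -0.003]), 0.76)]
t 8.5 eef [0.3913 0.3305 0.1453] jaw 0.5591343022042385 tilt -0.9999999789715304 q [-0.9394  0.4808  0.2117  2.0033 -0.1563  0.6727 -0.0694] w 0.0851553844273071 F [ 0.09    0.2933 -0.5082]
shift [-0.0005  0.0028  0.1173] turn z -0.0008656977957617329 or 3.1407269557940314
```

View pics/o4.png

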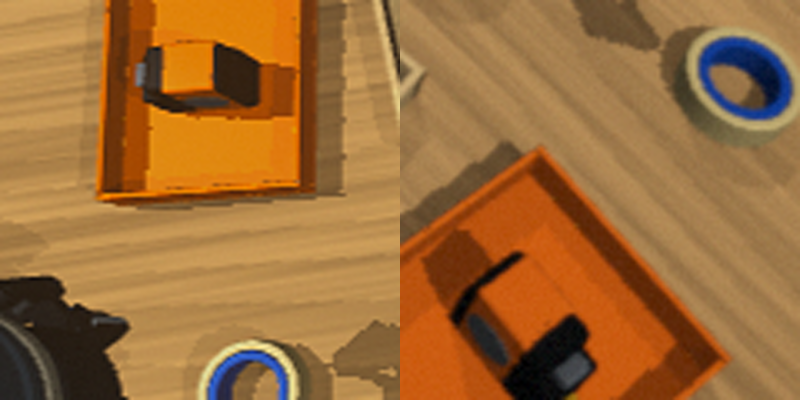

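Emit:
step_arm(xyz=[[-0.0005, 0.002, 0.04], [-0.0005, 0.002, 0.08], [-0.0005, 0.002, 0.105], [-0.0005, 0.002, 0.118], [-0.0005, 0.002, 0.118], [-0.0005, 0.002, 0.118]], angular=[[0, 0, 0], [0, 0, 0], [0, 0, 0], [0, 0, 0], [0, 0, 0], [0, 0, 0]], gripper=[0, 0, 0, 0, 0, 0])

```text
time_s: 9.1
eef_pos: [0.3931, 0.3312, 0.0275]
ee_rot: [0.0, 0.484, 0.875, -0.0]
contact_force: [-0.3, 0.4, 0.1]
width: 0.0854
```

```bash
python3 -c "
from h import *
go(.394,.3315,.028,.56)
a=shot('top','t5.png');b=shot('scene','s5.png')
f=lambda im,u,v:cv2.resize(cv2.cvtColor(im,cv2.COLOR_RGB2BGR)[v-40:v+40,max(0,u-40):u+40],(400,400),interpolation=2)
cv2.imwrite('pics/o5.png',np.hstack([f(a,165,295),f(b,492,285)]))
"
```

```text
t 9.1 eef [0.3931 0.3312 0.0275] jaw 0.5596177091609296 tilt -0.9999999708261487 q [-0.8791  0.6739  0.1324  2.0879 -0.2168  0.3926 -0.015 ] w 0.08540999206672796 F [-0.2791  0.4224  0.1333]
shift [-0.0002  0.0009 -0.0005] turn z -0.00038229083907026506 or 3.141210362750723
```

View pics/o5.png

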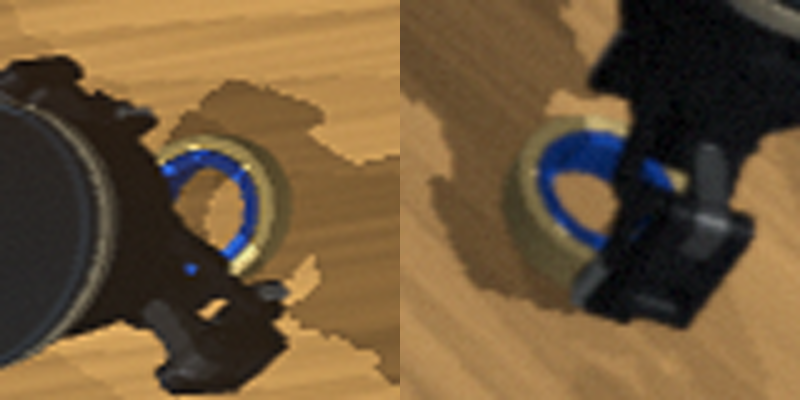

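Emit:
step_arm(xyz=[[0, 0, 0], [0, 0, 0], [0, 0, 0], [0, 0, 0], [0, 0, 0], [0, 0, 0], [0, 0, 0]], angular=[[0, 0, 0], [0, 0, 0], [0, 0, 0], [0, 0, 0], [0, 0, 0], [0, 0, 0], [0, 0, 0]], gripper=[1, 1, 1, 1, 1, 1, 1])

```text
time_s: 9.9
eef_pos: [0.3932, 0.3316, 0.0291]
ee_rot: [0.0, 0.484, 0.875, 0.001]
contact_force: [-3.0, -2.0, 19.4]
width: 0.0623
```

Emit:
step_arm(xyz=[[0, 0, -0.01], [0, 0, -0.04], [0, 0, -0.08], [0, 0, -0.12], [0, 0, -0.12], [0, 0, -0.12]], angular=[[0, 0, 0], [0, 0, 0], [0, 0, 0], [0, 0, 0], [0, 0, 0], [0, 0, 0]], gripper=[1, 1, 1, 1, 1, 1])

```text
time_s: 10.5
eef_pos: [0.393, 0.3316, 0.1487]
ee_rot: [0.0, 0.484, 0.875, 0.001]
contact_force: [-0.5, -0.0, -1.1]
width: 0.0618
```

```bash
python3 -c "
from h import *
go(.632,.036,.15,.102)
"
```

```text
t 10.5 eef [0.393  0.3316 0.1487] jaw 0.560150293207128 tilt -0.9999965014330962 q [-0.9438  0.4778  0.2195  1.9971 -0.1605  0.6802 -0.0631] w 0.0617761294645646 F [-0.4701 -0.04   -1.1338]
shift [-0.3774  0.0454 -0.0016] turn z 0.45815029320712775 or -2.6834423603826654
```

Emit:
step_arm(xyz=[[-0.3774, 0.0454, -0.002], [-0.3774, 0.0454, -0.002], [-0.3774, 0.0454, -0.002], [-0.3774, 0.0454, -0.002], [-0.3774, 0.0454, -0.002], [-0.3774, 0.0454, -0.002], [-0.3774, 0.0454, -0.002], [-0.3774, 0.0454, -0.002], [-0.3774, 0.0454, -0.002], [-0.3774, 0.0454, -0.002], [-0.3774, 0.0454, -0.002]], angular=[[0, 0, 0.458], [0, 0, 0.458], [0, 0, 0.458], [0, 0, 0.458], [0, 0, 0.458], [0, 0, 0.458], [0, 0, 0.458], [0, 0, 0.458], [0, 0, 0.458], [0, 0, 0.458], [0, 0, 0.458]], gripper=[1, 1, 1, 1, 1, 1, 1, 1, 1, 1, 1])

```text
time_s: 11.6
eef_pos: [0.6306, 0.037, 0.1483]
ee_rot: [-0.001, 0.67, 0.743, -0.001]
contact_force: [0.3, 0.0, -0.7]
width: 0.0619
```

```bash
python3 -c "
from h import *
a=shot('top','t6.png');b=shot('scene','s6.png')
for c in('top','scene'):
  for n in('blue_roll',): print(c,n,[(np.round(q['centre'],3),round(q['conf'],2)) for q in viewer.landmark_of(n,c)[:2]])
go(.632,.036,.10,.102)
f=lambda im,u,v:cv2.resize(cv2.cvtColor(im,cv2.COLOR_RGB2BGR)[v-50:v+50,max(0,u-50):u+50],(400,400),interpolation=2)
cv2.imwrite('pics/o6.png',np.hstack([f(a,285,155),f(b,293,235)]))
"
```

```text
top blue_roll []
scene blue_roll [(array([0.634, 0.038, 0.113]), 0.77)]
t 11.8 eef [0.6313 0.0369 0.1493] jaw 0.10372499456959842 tilt -0.9999998091510017 q [-0.3244  0.636   0.3173  1.6896 -0.2485  0.8562  0.2024] w 0.0619568488184165 F [ 0.6341  0.314  -1.3377]
shift [-0.001   0.0007  0.0493] turn z 0.0017249945695985147 or -3.1398676590201946
```

View pics/o6.png

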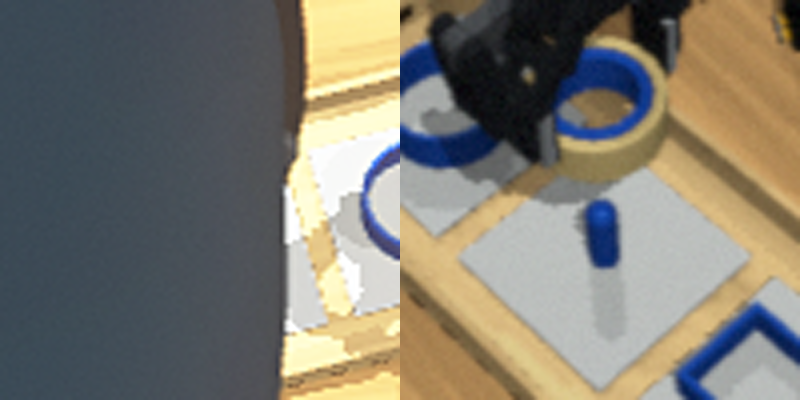

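Emit:
step_arm(xyz=[[-0.001, 0, 0.03], [-0.001, 0, 0.06], [-0.001, 0, 0.085], [-0.001, 0, 0.1], [-0.001, 0, 0.107], [-0.001, 0, 0.111], [-0.001, 0, 0.111]], angular=[[0, 0, 0], [0, 0, 0], [0, 0, 0], [0, 0, 0], [0, 0, 0], [0, 0, 0], [0, 0, 0]], gripper=[1, 1, 1, 1, 1, 1, 1])

```text
time_s: 12.5
eef_pos: [0.6323, 0.0347, 0.0396]
ee_rot: [0.0, 0.67, 0.742, 0.001]
contact_force: [0.6, -0.2, -0.5]
width: 0.0618
```

Emit:
step_arm(xyz=[[0, 0, 0.001], [0, 0, 0.001], [0, 0, 0.001], [0, 0, 0.001], [0, 0, 0.001], [0, 0, -0.02], [0, 0, -0.06], [0, 0, -0.11], [0, 0, -0.13]], angular=[[0, 0, 0], [0, 0, 0], [0, 0, 0], [0, 0, 0], [0, 0, 0], [0, 0, 0], [0, 0, 0], [0, 0, 0], [0, 0, 0]], gripper=[1, 0, 0, 0, 0, 0, 0, 0, 0])

```text
time_s: 13.4
eef_pos: [0.6336, 0.0341, 0.1728]
ee_rot: [0.002, 0.67, 0.742, 0.002]
contact_force: [0.1, -0.7, 0.4]
width: 0.0857
```

```bash
python3 -c "
from h import *
go(.433,-.006,.15,-2.05);go(.433,-.006,.15,1.09);
"
```

```text
t 13.4 eef [0.6336 0.0341 0.1728] jaw 0.10148669925623748 tilt -0.9999854352332425 q [-0.3289  0.6111  0.3314  1.6655 -0.2405  0.8998  0.1975] w 0.08569963193828042 F [ 0.0669 -0.6609  0.4478]
shift [-0.0196 -0.2037  0.0217] turn z 2.151486699256237 or -0.990105954333556
t 13.4 eef [0.6336 0.0341 0.1728] jaw 0.10148669925623748 tilt -0.9999854352332425 q [-0.3289  0.6111  0.3314  1.6655 -0.2405  0.8998  0.1975] w 0.08569963193828042 F [ 0.0669 -0.6609  0.4478]
shift [-0.0196 -0.2037  0.0217] turn z -0.9885133007437625 or 2.1530793528460306
```

Emit:
step_arm(xyz=[[-0.0196, -0.2037, 0.0217], [-0.0196, -0.2037, 0.0217], [-0.0196, -0.2037, 0.0217], [-0.0196, -0.2037, 0.0217], [-0.0196, -0.2037, 0.0217], [-0.0196, -0.2037, 0.0217], [-0.0196, -0.2037, 0.0217], [-0.0196, -0.2037, 0.0217], [-0.0196, -0.2037, 0.0217], [-0.0196, -0.2037, 0.0217]], angular=[[0, 0, -0.989], [0, 0, -0.989], [0, 0, -0.989], [0, 0, -0.989], [0, 0, -0.989], [0, 0, -0.989], [0, 0, -0.989], [0, 0, -0.989], [0, 0, -0.989], [0, 0, -0.989]], gripper=[0, 0, 0, 0, 0, 0, 0, 0, 0, 0])

```text
time_s: 14.4
eef_pos: [0.4313, -0.0057, 0.1466]
ee_rot: [0.0, 0.239, 0.971, -0.0]
contact_force: [0.3, 0.6, -0.3]
width: 0.0856
```

```bash
python3 -c "
from h import *
a=shot('top','t7.png');b=shot('scene','s7.png')
for c in('top','scene'):
  for n in('blue_roll','blue_tape'): print(c,n,[(np.round(q['centre'],3),round(q['conf'],2)) for q in viewer.landmark_of(n,c)[:2]])
go(.433,-.006,.045,1.09)
f=lambda im,u,v:cv2.resize(cv2.cvtColor(im,cv2.COLOR_RGB2BGR)[v-60:v+60,max(0,u-60):u+60],(400,400),interpolation=2)
cv2.imwrite('pics/o7.png',np.hstack([f(a,310,210),f(b,330,210)]))
"
```

```text
top blue_roll [(array([0.63 , 0.031, 0.012]), 0.58)]
top blue_tape []
scene blue_roll [(array([0.631, 0.033, 0.006]), 0.81)]
scene blue_tape [(array([ 0.43 , -0.007, -0.002]), 0.96)]
t 14.7 eef [ 0.4312 -0.0056  0.1466] jaw 1.0908078372710799 tilt -0.9999999941001543 q [-0.1248  0.375   0.039   2.1895 -0.026   0.5775  1.024 ] w 0.08522807693629546 F [-0.3051  1.0816 -0.578 ]
shift [-0.0018  0.0005  0.1016] turn z 0.0008078372710800252 or -3.140784816318713
```

View pics/o7.png

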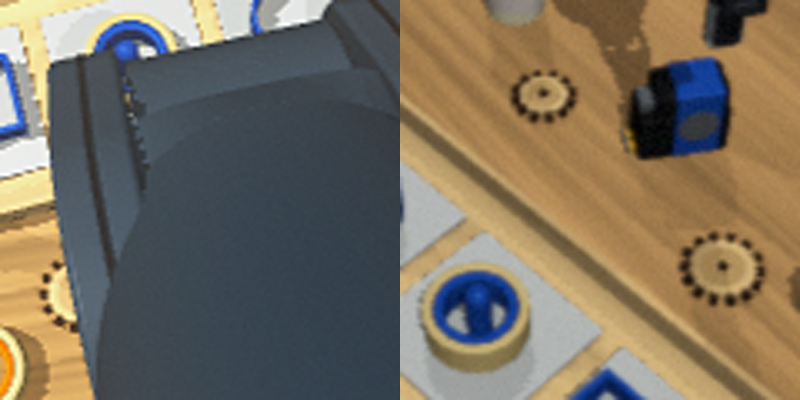

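Emit:
step_arm(xyz=[[-0.001, 0, 0.04], [-0.001, 0, 0.075], [-0.001, 0, 0.095], [-0.001, 0, 0.099], [-0.001, 0, 0.099], [-0.001, 0, 0.099], [-0.001, 0, 0.099], [-0.001, 0, 0.099], [-0.001, 0, 0.099], [-0.001, 0, 0.099], [-0.001, 0, 0.099], [-0.001, 0, 0.099]], angular=[[0, 0, 0], [0, 0, 0], [0, 0, 0], [0, 0, 0], [0, 0, 0], [0, 0, 0], [0, 0, 0], [0, 0, 0], [0, 0, 0], [0, 0, 0], [0, 0, 0], [0, 0, 0]], gripper=[0, 0, 0, 0, 0, 1, 1, 1, 1, 1, 1, 1])

```text
time_s: 15.9
eef_pos: [0.4325, -0.0061, 0.0485]
ee_rot: [0.001, 0.238, 0.971, 0.0]
contact_force: [-1.6, 1.1, 9.7]
width: 0.0314
```

Gripped. Lift and look at the hold.

Emit:
step_arm(xyz=[[0, 0, -0.01], [0, 0, -0.04], [0, 0, -0.08], [0, 0, -0.11], [0, 0, -0.11], [0, 0, -0.11]], angular=[[0, 0, 0], [0, 0, 0], [0, 0, 0], [0, 0, 0], [0, 0, 0], [0, 0, 0]], gripper=[1, 1, 1, 1, 1, 1])

```text
time_s: 16.5
eef_pos: [0.4323, -0.0061, 0.1585]
ee_rot: [0.001, 0.238, 0.971, 0.0]
contact_force: [-0.7, -0.3, -2.7]
width: 0.0314
```

```bash
python3 -c "
from h import *
go(.619,.1555,.16,.098)
"
```

```text
t 16.5 eef [ 0.4323 -0.0061  0.1585] jaw 1.0910144723421855 tilt -0.999997943028819 q [-0.1267  0.355   0.043   2.1746 -0.0262  0.6105  1.0261] w 0.0314214124841745 F [-0.7383 -0.3442 -2.6788]
shift [-0.091   0.2296 -0.001 ] turn z 0.9930144723421854 or -2.1485781812476077
```

Emit:
step_arm(xyz=[[-0.091, 0.2296, -0.001], [-0.091, 0.2296, -0.001], [-0.091, 0.2296, -0.001], [-0.091, 0.2296, -0.001], [-0.091, 0.2296, -0.001], [-0.091, 0.2296, -0.001], [-0.091, 0.2296, -0.001], [-0.091, 0.2296, -0.001], [-0.091, 0.2296, -0.001], [-0.091, 0.2296, -0.001]], angular=[[0, 0, 0.992], [0, 0, 0.992], [0, 0, 0.992], [0, 0, 0.992], [0, 0, 0.992], [0, 0, 0.992], [0, 0, 0.992], [0, 0, 0.992], [0, 0, 0.992], [0, 0, 0.992]], gripper=[1, 1, 1, 1, 1, 1, 1, 1, 1, 1])

```text
time_s: 17.5
eef_pos: [0.6185, 0.1552, 0.1582]
ee_rot: [-0.0, 0.671, 0.742, -0.0]
contact_force: [-2.2, 0.3, -0.9]
width: 0.0311
```

```bash
python3 -c "
from h import *
a=shot('top','t8.png');b=shot('scene','s8.png')
for c in('top','scene'):
  for n in('blue_tape','tape_holder'): print(c,n,[(np.round(q['centre'],3),round(q['conf'],2)) for q in viewer.landmark_of(n,c)[:2]])
go(.619,.1555,.06,.098)
f=lambda im,u,v:cv2.resize(cv2.cvtColor(im,cv2.COLOR_RGB2BGR)[v-60:v+60,max(0,u-60):u+60],(400,400),interpolation=2)
cv2.imwrite('pics/o8.png',np.hstack([f(a,232,170),f(b,338,265)]))
"
```

```text
top blue_tape [(array([0.622, 0.157, 0.11 ]), 0.83)]
top tape_holder [(array([0.617, 0.158, 0.004]), 0.86)]
scene blue_tape [(array([0.614, 0.153, 0.108]), 0.59)]
scene tape_holder [(array([0.616, 0.156, 0.   ]), 0.68)]
t 17.8 eef [0.6188 0.1554 0.1588] jaw 0.0991392663687064 tilt -0.9999999564928688 q [-0.5184  0.634   0.3311  1.6653 -0.2518  0.8843  0.0125] w 0.03130987741631443 F [ 0.0207 -1.036  -1.5195]
shift [0.0001 0.0001 0.0988] turn z 0.0011392663687064264 or -3.1404533872210867
```

View pics/o8.png

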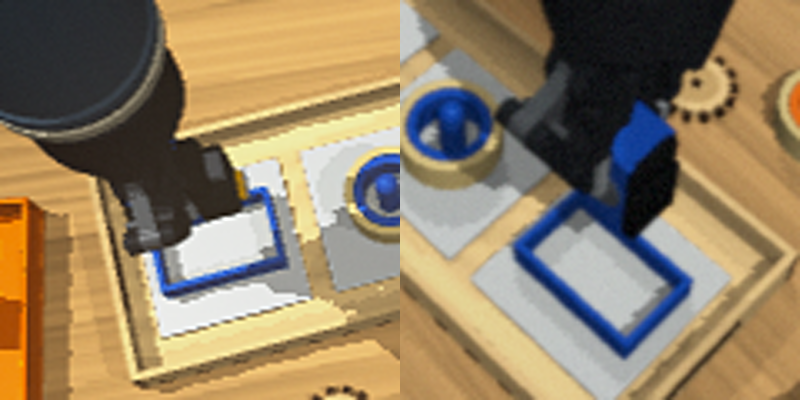

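Emit:
step_arm(xyz=[[0, 0, 0.04], [0, 0, 0.065], [0, 0, 0.075], [0, 0, 0.083], [0, 0, 0.09], [0, 0, 0.09]], angular=[[0, 0, 0], [0, 0, 0], [0, 0, 0], [0, 0, 0], [0, 0, 0], [0, 0, 0]], gripper=[1, 1, 1, 1, 1, 1])

```text
time_s: 18.4
eef_pos: [0.6189, 0.1555, 0.0686]
ee_rot: [0.0, 0.671, 0.741, 0.0]
contact_force: [-0.3, -0.0, -1.9]
width: 0.0313
```

Emit:
step_arm(xyz=[[0, 0, 0.005], [0, 0, 0.01], [0, 0, 0.0105], [0, 0, 0.0105], [0, 0, 0.0105], [0, 0, 0.0105], [0, 0, 0.0105], [0, 0, -0.02], [0, 0, -0.06], [0, 0, -0.1], [0, 0, -0.1]], angular=[[0, 0, 0], [0, 0, 0], [0, 0, 0], [0, 0, 0], [0, 0, 0], [0, 0, 0], [0, 0, 0], [0, 0, 0], [0, 0, 0], [0, 0, 0], [0, 0, 0]], gripper=[1, 1, 1, 0, 0, 0, 0, 0, 0, 0, 0])

```text
time_s: 19.5
eef_pos: [0.6217, 0.1557, 0.1743]
ee_rot: [0.002, 0.671, 0.741, 0.004]
contact_force: [-0.0, 0.1, 0.4]
width: 0.0854
```

```bash
python3 -c "
from h import *
go(.393,-.335,.17,-.7)
for c in('top','scene'):
  shot(c)
  for n in('blue_tape','tape_holder','blue_glue'): print(c,n,[(np.round(q['centre'],3),round(q['conf'],2)) for q in viewer.landmark_of(n,c)[:2]])
"
```

```text
t 19.5 eef [0.6217 0.1557 0.1743] jaw 0.09858605834276755 tilt -0.9999608716127905 q [-0.5235  0.6178  0.3404  1.6497 -0.2481  0.9078  0.009 ] w 0.08542899545540372 F [-0.0265  0.1219  0.4171]
shift [-0.4658 -0.2759  0.0012] turn z 0.7985860583427673 or -2.343006595247026
top blue_tape [(array([0.624, 0.158, 0.009]), 0.65)]
top tape_holder [(array([0.618, 0.157, 0.005]), 0.58)]
top blue_glue [(array([ 0.391, -0.332, -0.001]), 0.68), (array([0.622, 0.158, 0.01 ]), 0.32)]
scene blue_tape [(array([0.617, 0.154, 0.01 ]), 0.86)]
scene tape_holder [(array([0.618, 0.154, 0.004]), 0.89)]
scene blue_glue [(array([ 0.393, -0.334, -0.002]), 0.86)]
```

Emit:
step_arm(xyz=[[-0.466, -0.276, 0], [-0.466, -0.276, 0], [-0.466, -0.276, 0], [-0.466, -0.276, 0], [-0.466, -0.276, 0], [-0.466, -0.276, 0], [-0.466, -0.276, 0], [-0.466, -0.276, 0], [-0.466, -0.276, 0], [-0.466, -0.276, 0], [-0.466, -0.276, 0], [-0.466, -0.276, 0]], angular=[[0, 0, 0.8], [0, 0, 0.8], [0, 0, 0.8], [0, 0, 0.8], [0, 0, 0.8], [0, 0, 0.8], [0, 0, 0.8], [0, 0, 0.8], [0, 0, 0.8], [0, 0, 0.8], [0, 0, 0.8], [0, 0, 0.8]], gripper=[0, 0, 0, 0, 0, 0, 0, 0, 0, 0, 0, 0])

```text
time_s: 21.1
eef_pos: [0.3864, -0.3414, 0.1689]
ee_rot: [0.001, 0.909, 0.417, -0.001]
contact_force: [-0.6, 0.5, 0.4]
width: 0.0854
```

```bash
python3 -c "
from h import *
a=shot('top','t9.png');b=shot('scene','s9.png')
go(.393,-.334,.058,-.7)
f=lambda im,u,v:cv2.resize(cv2.cvtColor(im,cv2.COLOR_RGB2BGR)[max(0,v-60):v+60,max(0,u-60):u+60],(400,400),interpolation=2)
cv2.imwrite('pics/o9.png',np.hstack([f(a,260,200),f(b,290,130)]))
"
```

```text
t 21.2 eef [ 0.3894 -0.3363  0.1683] jaw -0.7039454300858798 tilt -0.9999996860453759 q [ 0.2582  0.4957  0.536   1.9792 -0.3595  0.7609  0.3017] w 0.08525264789695028 F [0.2207 0.2243 0.1566]
shift [0.0041 0.0014 0.1103] turn z -0.003945430085879664 or 3.1376472235039135
```

View pics/o9.png

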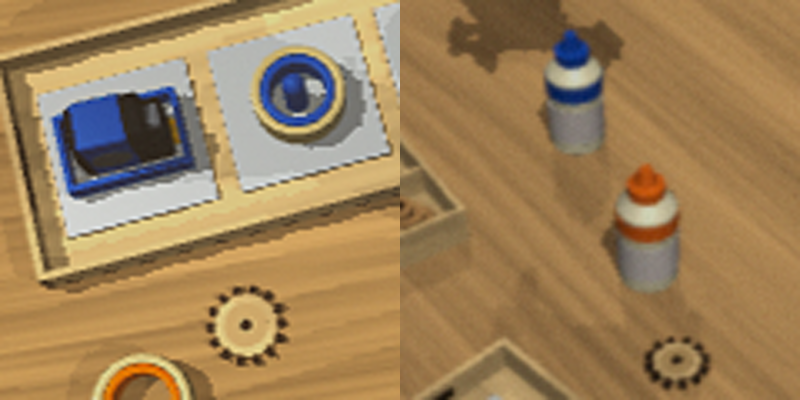

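Emit:
step_arm(xyz=[[0.002, 0.001, 0.04], [0.002, 0.001, 0.08], [0.002, 0.001, 0.1], [0.002, 0.001, 0.11], [0.002, 0.001, 0.11], [0.002, 0.001, 0.11]], angular=[[0, 0, 0], [0, 0, 0], [0, 0, 0], [0, 0, 0], [0, 0, 0], [0, 0, 0]], gripper=[0, 0, 0, 0, 0, 0])

```text
time_s: 21.8
eef_pos: [0.3929, -0.3344, 0.0593]
ee_rot: [0.0, 0.907, 0.422, 0.0]
contact_force: [0.1, -0.7, 0.6]
width: 0.0858
```

Emit:
step_arm(xyz=[[0, 0, 0], [0, 0, 0], [0, 0, 0], [0, 0, 0], [0, 0, 0], [0, 0, 0], [0, 0, 0], [0, 0, 0]], angular=[[0, 0, 0], [0, 0, 0], [0, 0, 0], [0, 0, 0], [0, 0, 0], [0, 0, 0], [0, 0, 0], [0, 0, 0]], gripper=[1, 1, 1, 1, 1, 1, 1, 1])

```text
time_s: 22.6
eef_pos: [0.3926, -0.3348, 0.0596]
ee_rot: [0.0, 0.907, 0.421, 0.001]
contact_force: [-1.4, 2.0, 10.6]
width: 0.0425
```

Emit:
step_arm(xyz=[[0, 0, -0.01], [0, 0, -0.04], [0, 0, -0.09], [0, 0, -0.12], [0, 0, -0.12], [0, 0, -0.12]], angular=[[0, 0, 0], [0, 0, 0], [0, 0, 0], [0, 0, 0], [0, 0, 0], [0, 0, 0]], gripper=[1, 1, 1, 1, 1, 1])

```text
time_s: 23.2
eef_pos: [0.3925, -0.3344, 0.1794]
ee_rot: [0.001, 0.907, 0.421, 0.001]
contact_force: [-0.0, 0.1, -2.7]
width: 0.0423
```

```bash
python3 -c "
from h import *
go(.644,-.084,.18,-.13)
"
```

```text
t 23.2 eef [ 0.3925 -0.3344  0.1794] jaw -0.7006134966114044 tilt -0.9999987633008887 q [ 0.2373  0.4835  0.5565  1.9657 -0.3549  0.7871  0.2955] w 0.042305341033713556 F [-0.014   0.132  -2.6901]
shift [ 0.3536  0.0308 -0.0004] turn z -0.5706134966114043 or 2.570979156978389
```

Emit:
step_arm(xyz=[[0.3536, 0.0308, 0], [0.3536, 0.0308, 0], [0.3536, 0.0308, 0], [0.3536, 0.0308, 0], [0.3536, 0.0308, 0], [0.3536, 0.0308, 0], [0.3536, 0.0308, 0], [0.3536, 0.0308, 0], [0.3536, 0.0308, 0], [0.3536, 0.0308, 0], [0.3536, 0.0308, 0]], angular=[[0, 0, -0.57], [0, 0, -0.57], [0, 0, -0.57], [0, 0, -0.57], [0, 0, -0.57], [0, 0, -0.57], [0, 0, -0.57], [0, 0, -0.57], [0, 0, -0.57], [0, 0, -0.57], [0, 0, -0.57]], gripper=[1, 1, 1, 1, 1, 1, 1, 1, 1, 1, 1])

```text
time_s: 24.3
eef_pos: [0.6426, -0.0862, 0.1783]
ee_rot: [-0.0, 0.753, 0.658, -0.001]
contact_force: [0.1, -0.0, -1.9]
width: 0.0424
```

```bash
python3 -c "
from h import *
a=shot('top','t10.png');b=shot('scene','s10.png')
for c in('top','scene'):
  for n in('blue_glue','glue_holder'): print(c,n,[(np.round(q['centre'],3),round(q['conf'],2)) for q in viewer.landmark_of(n,c)[:2]])
go(.644,-.084,.07,-.13)
f=lambda im,u,v:cv2.resize(cv2.cvtColor(im,cv2.COLOR_RGB2BGR)[max(0,v-60):v+60,max(0,u-60):u+60],(400,400),interpolation=2)
cv2.imwrite('pics/o10.png',np.hstack([f(a,340,150),f(b,254,180)]))
"
```

```text
top blue_glue []
top glue_holder []
scene blue_glue [(array([ 0.644, -0.087,  0.118]), 0.79)]
scene glue_holder [(array([ 0.645, -0.084,  0.006]), 0.57)]
t 24.6 eef [ 0.6437 -0.0847  0.1789] jaw -0.131721225875852 tilt -0.9999999718960171 q [-0.1715  0.6359  0.3908  1.6141 -0.2825  0.9477  0.1846] w 0.04261620370312035 F [ 0.5188  1.0806 -2.084 ]
shift [0.0007 0.0002 0.1089] turn z -0.001721225875852106 or 3.139871427713941
```

View pics/o10.png

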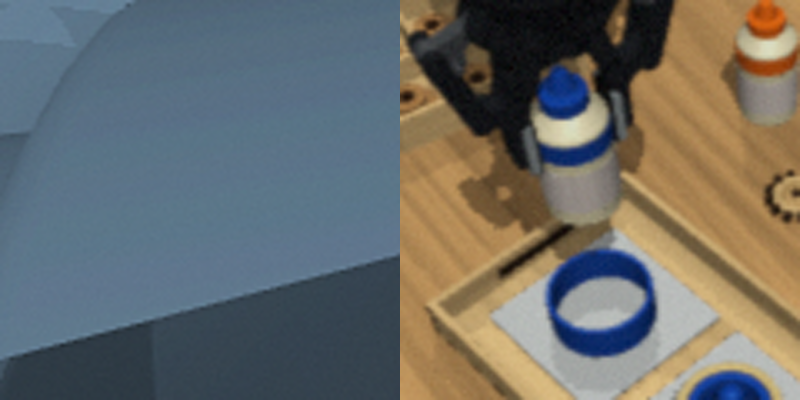

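Emit:
step_arm(xyz=[[0.001, 0, 0.04], [0.001, 0, 0.07], [0.001, 0, 0.085], [0.001, 0, 0.095], [0.001, 0, 0.1], [0.001, 0, 0.1]], angular=[[0, 0, 0], [0, 0, 0], [0, 0, 0], [0, 0, 0], [0, 0, 0], [0, 0, 0]], gripper=[1, 1, 1, 1, 1, 1])

```text
time_s: 25.2
eef_pos: [0.6443, -0.0834, 0.079]
ee_rot: [0.0, 0.752, 0.659, 0.0]
contact_force: [0.5, -0.3, -0.9]
width: 0.0424
```

Emit:
step_arm(xyz=[[0, 0, 0.005], [0, 0, 0.009], [0, 0, 0.0095], [0, 0, 0.0095], [0, 0, 0.0095], [0, 0, 0.0095], [0, 0, 0.0095], [0, 0, -0.02], [0, 0, -0.06], [0, 0, -0.11], [0, 0, -0.12]], angular=[[0, 0, 0], [0, 0, 0], [0, 0, 0], [0, 0, 0], [0, 0, 0], [0, 0, 0], [0, 0, 0], [0, 0, 0], [0, 0, 0], [0, 0, 0], [0, 0, 0]], gripper=[1, 1, 1, 0, 0, 0, 0, 0, 0, 0, 0])

```text
time_s: 26.3
eef_pos: [0.6464, -0.0843, 0.2045]
ee_rot: [0.003, 0.752, 0.659, 0.003]
contact_force: [1.4, 0.1, 0.6]
width: 0.0853
```

```bash
python3 -c "
from h import *
go(.5,-.4,.3,-.4)
"
```

```text
t 26.3 eef [ 0.6464 -0.0843  0.2045] jaw -0.1315290801997285 tilt -0.9999655282552546 q [-0.1809  0.6113  0.4047  1.5854 -0.2734  0.9928  0.1751] w 0.08534069460662662 F [1.4241 0.0899 0.6217]
shift [-0.3322 -0.1029 -0.0963] turn z 0.26847091980027127 or -2.873121733789522
```

Emit:
step_arm(xyz=[[-0.332, -0.103, -0.096], [-0.332, -0.103, -0.096], [-0.332, -0.103, -0.096], [-0.332, -0.103, -0.096], [-0.332, -0.103, -0.096], [-0.332, -0.103, -0.096], [-0.332, -0.103, -0.096], [-0.332, -0.103, -0.096], [-0.332, -0.103, -0.096], [-0.332, -0.103, -0.096]], angular=[[0, 0, 0.268], [0, 0, 0.268], [0, 0, 0.268], [0, 0, 0.268], [0, 0, 0.268], [0, 0, 0.268], [0, 0, 0.268], [0, 0, 0.268], [0, 0, 0.268], [0, 0, 0.268]], gripper=[0, 0, 0, 0, 0, 0, 0, 0, 0, 0])

```text
time_s: 27.3
eef_pos: [0.4993, -0.3976, 0.294]
ee_rot: [-0.001, 0.833, 0.553, 0.0]
contact_force: [0.1, 0.1, -1.1]
width: 0.0855
```

```bash
python3 -c "
from h import *
a=shot('top','t11.png');b=shot('scene','s11.png')
for n in'orange_tape orange_tray blue_tape tape_holder blue_glue glue_holder blue_roll roll_holder orange_glue orange_roll'.split():
  print(n,[(c,np.round(q['centre'],3),round(q['conf'],2)) for c in('top','scene') for q in viewer.landmark_of(n,c)[:1]])
g=lambda im,r:cv2.resize(cv2.cvtColor(im,cv2.COLOR_RGB2BGR)[r],(400,300),interpolation=2)
cv2.imwrite('pics/o11.png',np.hstack([g(a,np.s_[80:290,110:430]),g(b,np.s_[90:390,180:500])]))
"
```

```text
orange_tape [('top', array([0.596, 0.347, 0.004]), 0.94), ('scene', array([0.596, 0.348, 0.005]), 0.69)]
orange_tray [('top', array([ 0.596,  0.347, -0.005]), 0.58), ('scene', array([0.598, 0.346, 0.003]), 0.97)]
blue_tape [('top', array([0.623, 0.159, 0.011]), 0.96), ('scene', array([0.617, 0.153, 0.009]), 0.79)]
tape_holder [('top', array([0.616, 0.158, 0.007]), 0.67), ('scene', array([0.617, 0.155, 0.006]), 0.91)]
blue_glue [('top', array([ 0.642, -0.085,  0.008]), 0.89), ('scene', array([ 0.646, -0.086,  0.008]), 0.66)]
glue_holder [('top', array([ 0.643, -0.084,  0.008]), 0.81), ('scene', array([ 0.648, -0.084,  0.009]), 0.81)]
blue_roll [('top', array([0.629, 0.029, 0.011]), 0.66), ('scene', array([0.634, 0.036, 0.009]), 0.96)]
roll_holder [('top', array([0.638, 0.036, 0.004]), 0.67), ('scene', array([0.629, 0.035, 0.001]), 0.73)]
orange_glue [('top', array([ 0.447, -0.181,  0.   ]), 0.88), ('scene', array([ 0.443, -0.177,  0.002]), 0.63)]
orange_roll [('top', array([0.444, 0.164, 0.003]), 0.83), ('scene', array([ 0.441,  0.162, -0.002]), 0.72)]
```

View pics/o11.png

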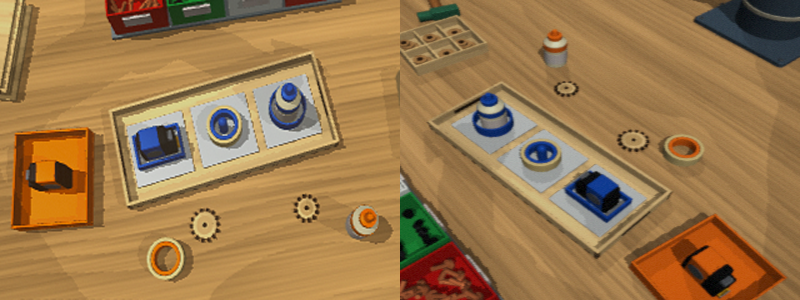

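The picture shows everything in place: the tape stands in the pocket, the roll lies over the post, the glue is in the cup, and the orange tape stands in the tray. The look-alikes haven't moved and the arm is clear.

```bash
python3 -c "
from h import *
print(workorder.hand_in())"
```

```text
the job is handed in; nothing more can be done
None
```

The blue caddy is packed and the job is handed in at about 28 s of the 120 s allowed; the hand-in gave no verdict. I moved the orange tape measure to the orange tray first. I then placed the blue roll over the post, the blue tape measure in the pocket and the blue glue in the cup. I lowered each one before letting go and then drew the arm clear.

**Final check:** I compared the last top and scene pictures with the networks' position estimates (good to about 4 mm).

| Item | Last check |
|---|---|
| Orange tape measure | upright in the tray, within about 3 mm of its centre |
| Blue tape measure | in the pocket, about 2–7 mm from centre |
| Blue glue | in the cup, about 3 mm from centre |
| Blue roll | flat over the post |
| Orange glue and roll | within about 3 mm of where they started |

**Disagreement:** the top camera put the blue roll about 11 mm from its holder's centre. The scene camera put it about 5 mm off. Both are within the 16 mm limit, and the picture shows the roll flat around the post. No checks failed.

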